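# Wedge a rocking laboratory balance steady

### The job

The balance rocks because the foot under its red-capped corner screw has lost its pad and hangs clear of the bench. With the fingertips, push the yellow wedge along the bench, thin end first, under that foot until it is snug and the balance stands level and no longer rocks, then press down lightly on the red cap to check that the corner stays up, and move clear. Do not pick up or carry anything, do not shove the balance along, and leave the bottles, beaker, spatula, vial and the dish on the pan alone.

Things in the scene. Friction and masses are not known exactly. Their poses are not given: they have to be found in the camera images.
- balance: White balance, 2 to 3 kg, free-standing. Base plate 200 (x) by 250 mm (y), 26 to 36 mm above the bench; housing x -75..95, y -80..80, 76 mm high; pan top 84 mm. Screw feet at x +-80, y +-105: three with rubber pads and black caps, one (x -80, y +105) padless, red cap; 2 to 3 N down there rocks it. Origin: on the bench under the plate's centre, z up; side -x (display) faces the robot.
- red_foot (a point): Lowest point of the padless foot under the red-capped corner: a steel ball of 16 mm diameter, its lowest point 9 mm above the bench when the balance stands level, 20 mm in from the plate's front and side edges. Axes as the balance.
- red_cap (a point): Centre of the top face of the red cap straight above that foot: 28 mm diameter, 48 mm above the bench, 12 mm above the plate. Axes as the balance.
- wedge: Yellow wedge, 60 g, 96 mm long (x), 44 wide (y). Top slopes evenly from 3 mm high at the thin end (+x) to 19 at the blunt end; 9 mm high 12 mm from its centre towards the thin end. Lies before the balance, thin end roughly towards the red foot. Slides alone under 1 N; wedging, the push rises (5 to 6 N is snug; 12 N may shift the balance). Origin: underside centre, z up.
- wedge_butt (a point): Middle of the wedge's upright blunt end face (44 mm wide, 19 mm high), 10 mm above the bench: the face to push on. Axes as the wedge.
- pan (a point): Centre of the top of the balance's steel pan, 110 mm diameter, 84 mm above the bench. Axes as the balance.
- amber_bottle: Amber glass reagent bottle, black cap, 62 mm across, 150 mm tall; to be left alone. Origin: centre of its underside.
- white_jar: White plastic jar, green cap, 68 mm across, 110 mm tall; to be left alone. Origin: centre of its underside.
- blue_cap_bottle: White plastic bottle, blue cap, 60 mm across, 140 mm tall; to be left alone. Origin: centre of its underside.
- beaker: Glass beaker, 60 mm across, 70 mm tall; to be left alone. Origin: centre of its underside.
- spatula: Steel spatula lying on the bench, 170 mm long; to be left alone. Origin: centre of its underside.
- vial: Small amber vial with a white lid, 28 mm across, 50 mm tall, standing in front of the balance; to be left alone. Origin: centre of its underside.
- dish: Aluminium weighing dish, 64 mm across, 18 mm tall, on the balance's pan; to be left alone. Origin: centre of its underside.
There are look-alikes about, which are no part of the job. What is shaped like the wedge but blue is not meant.

How it is judged:
On the way, in this order (a step that is already met when the one before it is completed fails the run):
1. the wedge is snug under the red-capped foot and the balance is level (y of red_foot in the frame of wedge between -0.022 and 0.022 m and x of red_foot in the frame of wedge between -0.04 and 0.04 m and contact force between wedge and balance above 0.4 N and angle between balance's own z axis and vertical below 0.018 rad), for 0.2 s.
2. the fingers press on the red cap and the corner stays up (contact force between the fingers and balance above 2 N and horizontal distance between the grasp point and red_cap below 0.035 m and angle between balance's own z axis and vertical below 0.018 rad and height (world z) of red_foot above 0.007 m), for 0.1 s.
At the end, for the whole second after the job is handed in: The wedge lies under the red-capped foot (the foot over its width and at least 8 mm from its ends), bearing on it with more than 0.4 N; the balance stands level within 0.018 rad (1 degree), within 20 mm of where it stood, all at rest (all of step 1 and linear speed of each of balance, wedge below 0.01 m/s and distance of balance from where it was at the start of the episode below 0.02 m); the robot touches nothing.
It fails at once if the wedge is lifted off the bench or stood up (height (world z) of wedge above 0.01 m or angle between wedge's own z axis and vertical above 0.25 rad).
It fails at once if the balance is lifted, tipped or shoved more than 20 mm (distance of balance from where it was at the start of the episode above 0.02 m or angle between balance's own z axis and vertical above 0.12 rad).
It fails at once if the balance is pressed harder than 40 N (contact force between the fingers and balance above 40 N).
It fails at once if a bottle, the beaker, the spatula or the vial is moved more than 15 mm (distance of any of amber_bottle, white_jar, blue_cap_bottle, beaker, spatula, vial from where it was at the start of the episode above 0.015 m).
It fails at once if the dish is moved off its place on the pan (distance of dish from where it was at the start of the episode above 0.03 m or horizontal distance between dish and pan above 0.035 m).
It also fails if it takes over 53 s, if anything falls off the work surface, if the arm or the gripper's body presses on something with over 40 N, if the wrist force passes 120 N, or if a joint passes its speed limit or range.

### The arm

A 6-joint arm with a two-finger parallel gripper is mounted at the origin on the work surface. World frame = base frame: x ahead of the robot, y to its left, z up, the work surface at z = 0. Lengths are in m, angles in rad, forces in N, time in s.
With the tool pointing down it reaches from about 0.3 to 0.775 m from the base axis. Payload 14.6 kg.
Tool frame: the origin (TCP) lies at the very end of the fingers, on their centre line; the grasp point (between the pads) lies 19 mm behind it (r.grip_point_offset is the distance from the TCP to the grasp point, in m); z points along the fingers, y is the line along which they close (so a half turn about z gives the same grasp; the last joint's range is limited). The gripper opens to 94 mm and grips with 3 to 60 N. Pads are 16 mm wide; open, the fingers measure 119 mm over their backs; the gripper's body (75 mm by 177 mm) begins 78 mm behind the grasp point.
Start: joints at [1.103, 0.3, 1.521, -0, 1.321, -0.067], TCP at [0.215, 0.506, 0.205] pointing down, gripper open.
Joint ranges: [-3.03, 3.03], [-0.79, 2.21], [0.23, 2.52], [-1.04, 4.18], [0, 3.07], [-2.55, 2.55]. Speed limits (rad/s): [2.22, 2.22, 2.57, 3.14, 3.14, 3.14].

### API

Orientations are given as [roll, pitch, yaw] about the fixed x, y, z axes, in that order (R = Rz(yaw) Ry(pitch) Rx(roll)).
In Python, from bench import r, eyes, order gives the robot as it stands.
- The arm moves only by the tool jog_arm, never from a script. Its argument "targets" is a list of rows, each an object of numbers: "x", "y", "z": the shift along the tool's x, y, z in cm; "wx", "wy", "wz": the turn, a rotation vector about the tool's x, y, z in degrees; "claw": the gripper's target within -1 to 1 (shut at 1, half-way at 0, fully open at -1). A call has 1 to 20 rows; each row shifts and turns the commanded pose from where the row before left it, along the tool's axes as they then stand; what a row does not reach is not made up. A row lasts 1/8 s, in which the tool goes at most 62.5 mm and 10.7 degrees, less where a joint would pass 70% of its speed; a pose out of reach is approached as far as the arm can. A call is refused whole if a number of a shift passes 6.25 or a number of a turn 10.7, either way. A call with a gripper value outside its range is refused whole. The fingers move at their own pace and stop on an object; "squeeze" is the grip in N (left out, the last holds). Time passes only in rows, so rows that do not move let the fingers close. It gives the time, the measured TCP pose, the force, the opening and the grip force at its end, in the units of the state.
- r.observe(): the state, without advancing time (a new reading comes with each control period).
- eyes.grab_frame(name): name is "side" or "top"; returns the picture (400x640x3 uint8, blue, green, red); there is no depth.
- eyes.camera_model(name): a dict with "vfov" (degrees; the focal length in pixels is half the picture's height over the tangent of half this angle, whatever the lens; pixels are square), "cx", "cy" (the principal point, pixels), "k1" (the pictures are not rectified: a ray, as slopes to the right and down, at radius r is drawn at 1 + k1 r^2 times it, then the intrinsics apply), "origin" and "orientation" of the camera in the world. Camera axes: x right, y up, looking along -z (the intrinsics and any distortion apply to the point x, -y, -z); pixel columns grow to the right and rows downward; lengths in m; the calibration is good to about 2 mm. A picture is of the moment at which its call begins. camera_model takes no time and is no camera call.
- order.hand_in(): hands the job in; it is judged then, once.
The state is a dict: "time": time; "joint_pos": joint angles; "qd": joint speeds; "joint_efforts": joint torques, N m; "position": TCP position; "tool_rot": TCP orientation; "ft_force": force on the tool from outside, world axes, zero at the start; "ft_torque": the same for the moment, N m; "finger_gap": finger opening in m; "finger_force": force on a finger pad.
Only numpy, scipy, OpenCV 4.12 (cv2) and the standard library are available. Lean on these libraries where they do the work, as an engineer would, in place of code of your own. Each camera call takes 0.05 s, during which the arm holds its last target. There are 200 camera calls.

## Working session

There is one attempt and no reset: what is moved stays moved. The work goes in short steps, Python scripts to look and compute and a tool call to move; the robot and the scene stay as the last step left them, time stands still between calls to the robot, and variables do not carry over. Pictures are saved under pics/ and viewed, at most 10 in all, crops included, and the job is handed in when it is done.

Besides the shell and the picture viewer there is one more tool, called after "Emit:" as name(argument=value, ...) on one line, values as JSON. jog_arm: Moves the arm, as the interface text tells. Its arguments: {"type":"object","properties":{"targets":{"type":"array","items":{"type":"object","properties":{"x":{"type":"number"},"y":{"type":"number"},"z":{"type":"number"},"wx":{"type":"number"},"wy":{"type":"number"},"wz":{"type":"number"},"claw":{"type":"number"}}}},"squeeze":{"type":"number"}},"required":["targets"]}

```bash
mkdir -p pics; python3 - <<'E'
from bench import r,eyes
import cv2
for n in("side","top"):
    cv2.imwrite(f"pics/{n}0.png",eyes.grab_frame(n)); print(n,eyes.camera_model(n))
s=r.observe(); print(s)
E
```

```text
side {'vfov': 52.461461737854684, 'cx': 325.31903808858476, 'cy': 201.0280956820833, 'k1': -0.03753921443905828, 'origin': array([ 0.03933901, -0.58385891,  0.57051185]), 'orientation': array([ 1.01357842, -0.00327184, -0.74987334])}
top {'vfov': 43.41111532294683, 'cx': 317.5518181466721, 'cy': 194.38699488533516, 'k1': -0.03725782952474175, 'origin': array([0.34213572, 0.02256143, 1.29198924]), 'orientation': array([ 0.19508516,  0.00906598, -1.55836428])}
{'time': 0.1, 'joint_pos': array([ 1.10337259e+00,  3.00400367e-01,  1.52150737e+00, -2.71311518e-05,
        1.32068272e+00, -6.65864849e-02]), 'qd': array([-0.0021656 , -0.00242085, -0.00164042,  0.00060937, -0.00169574,
        0.00144341]), 'joint_efforts': array([-5.04557229e-04, -5.32648194e+01, -3.53281009e+01,  7.09142885e-02,
        2.35411531e-02, -4.29197917e-05]), 'position': array([0.21450414, 0.50620007, 0.20495631]), 'tool_rot': array([-3.14059531e+00, -4.01691580e-05,  2.74076211e+00]), 'ft_force': array([-0.09964233, -0.93169818,  0.10632418]), 'ft_torque': array([-0.02275337,  0.04744219, -0.00867002]), 'finger_force': 0.0, 'finger_gap': 0.09423263640201857}
```

View pics/top0.png

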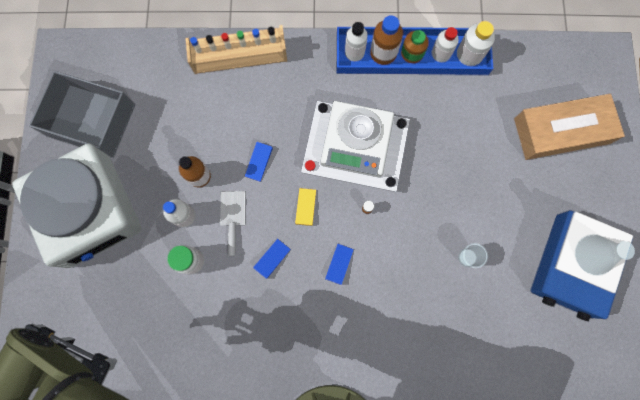

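View pics/side0.png

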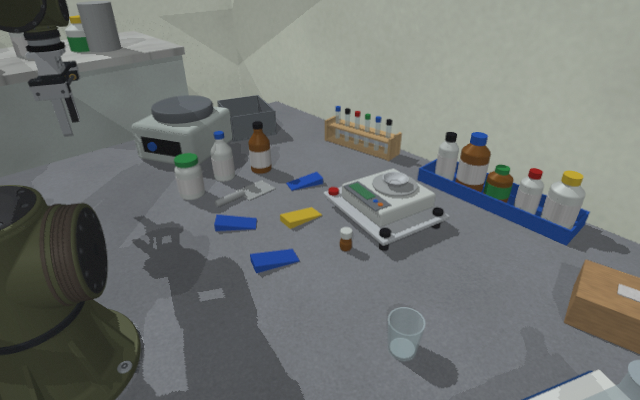

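The top picture shows the yellow wedge at about (306,207), with the red cap above it at (310,166). The black caps are at (323,108), (402,124) and (391,182), the vial is at (369,207), and blue decoys surround the wedge. The side view agrees, with the wedge's thin end towards the balance.

```bash
cat > h.py <<'E'
import numpy as np, cv2
from scipy.spatial.transform import Rotation as Ro
from bench import r,eyes
def cam(n):
    m=eyes.camera_model(n); f=200/np.tan(np.radians(m['vfov']/2))
    K=np.array([[f,0,m['cx']],[0,f,m['cy']],[0,0,1]]); d=np.array([m['k1'],0,0,0.])
    return K,d,Ro.from_euler('xyz',m['orientation']).as_matrix()@np.diag([1,-1,-1]),np.array(m['origin'])
def ray(n,px,z):
    K,d,R,o=cam(n); u=cv2.undistortPoints(np.array(px,float).reshape(-1,1,2),K,d)[:,0]
    w=np.c_[u,np.ones(len(u))]@R.T; return o+w*((z-o[2])/w[:,2])[:,None]
def proj(n,P):
    K,d,R,o=cam(n); return cv2.projectPoints(np.array(P,float).reshape(-1,3),cv2.Rodrigues(R.T)[0],-R.T@o,K,d)[0][:,0]
def mask(im,lo,hi): return cv2.inRange(cv2.cvtColor(im,cv2.COLOR_BGR2HSV),lo,hi)
def big(m,lo=None):
    c=max(cv2.findContours(m,cv2.RETR_EXTERNAL,cv2.CHAIN_APPROX_NONE)[0],key=cv2.contourArea); return c
def yellow(im,box):
    m=mask(im,(20,110,60),(35,255,255)); k=np.zeros_like(m); x0,y0,x1,y1=box; k[y0:y1,x0:x1]=m[y0:y1,x0:x1]; return k
E
python3 - <<'E'
from h import *
from scipy.optimize import minimize
ims={n:cv2.imread(f"pics/{n}0.png") for n in("top","side")}
box={"top":(280,175,335,235),"side":(265,195,335,240)}
Y={n:yellow(ims[n],box[n]) for n in ims}
for n in Y: print(n,cv2.minAreaRect(big(Y[n])),cv2.contourArea(big(Y[n])))
V=np.array([[sx*.048,sy*.022,z] for sx,z in((1,0),(1,.003),(-1,0),(-1,.019)) for sy in(1,-1)])
def hull(n,p):
    c,s=np.cos(p[2]),np.sin(p[2]); P=V@np.array([[c,-s,0],[s,c,0],[0,0,1]]).T+[p[0],p[1],0]
    h=cv2.convexHull(proj(n,P).astype(np.float32)); m=np.zeros((1600,2560),np.uint8)
    cv2.fillPoly(m,[np.round(h*4+1.5).astype(int)],255); return cv2.resize(m,(640,400),interpolation=cv2.INTER_AREA)
def cost(p,ns): return sum(np.abs(hull(n,p).astype(float)-Y[n]).sum()/255 for n in ns)
mu=cv2.moments(Y["top"]); p0=ray("top",[[mu['m10']/mu['m00'],mu['m01']/mu['m00']]],.01)[0]
for ns in(["top"],["side"],["top","side"]):
    b=min((minimize(cost,[p0[0],p0[1],a],args=(ns,),method='Nelder-Mead',options=dict(initial_simplex=np.array([p0[0],p0[1],a])+np.array([[0,0,0],[.008,0,0],[0,.008,0],[0,0,.15]]))) for a in(-.2,0,.2)),key=lambda q:q.fun)
    print(ns,b.x,b.fun)
for n,bx in(("top",(300,155,322,178)),("side",(322,182,345,200))):
    im=ims[n]; m=mask(im,(0,120,60),(8,255,255))|mask(im,(172,120,60),(180,255,255)); k=np.zeros_like(m); k[bx[1]:bx[3],bx[0]:bx[2]]=m[bx[1]:bx[3],bx[0]:bx[2]]
    q=cv2.moments(k,True); c=[q['m10']/q['m00'],q['m01']/q['m00']]; print(n,"red",c,q['m00'],ray(n,[c],.045))
# black caps top
m=mask(ims["top"],(0,0,0),(180,255,60)); out=[]
for x,y in((323,108),(402,124),(391,182)):
    k=np.zeros_like(m); k[y-8:y+9,x-8:x+9]=m[y-8:y+9,x-8:x+9]; q=cv2.moments(k,True); out.append([q['m10']/q['m00'],q['m01']/q['m00']]); print(q['m00'])
print(out,ray("top",out,.045))
print("vial",ray("top",[[369,207]],.05))
cv2.imwrite("pics/crop0.png",cv2.resize(np.hstack([ims["top"][90:240,270:420],ims["side"][150:300,260:460]]),None,fx=2.2,fy=2.2,interpolation=cv2.INTER_CUBIC))
E
```

```text
top ((305.44085693359375, 206.49290466308594), (17.27605628967285, 36.29957962036133), 6.842773914337158) 566.0
side ((300.676513671875, 217.2058868408203), (15.764815330505371, 40.98851776123047), 75.96376037597656) 449.5
['top'] [ 0.56481662  0.06837092 -0.08347315] 31.690196078431374
['side'] [ 0.56665991  0.06920912 -0.07310687] 32.21176470588235
['top', 'side'] [ 0.56624796  0.06872692 -0.08195412] 65.66666666666667
top red [309.56962025316454, 164.9746835443038] 79.0 [[0.66492687 0.05832038 0.045     ]]
side red [333.04545454545456, 190.65151515151516] 66.0 [[0.66407653 0.05545159 0.045     ]]
55.0
61.0
57.0
[[322.6727272727273, 107.56363636363636], [400.91803278688525, 123.01639344262296], [390.1929824561403, 181.5438596491228]] [[ 0.82058486  0.02638654  0.045     ]
 [ 0.78010609 -0.1777746   0.045     ]
 [ 0.6236226  -0.14726943  0.045     ]]
vial [[ 0.55655598 -0.0924598   0.05      ]]
```

View pics/crop0.png

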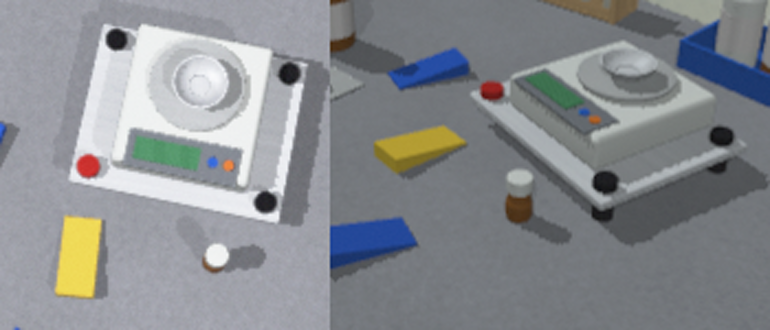

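Emit:
jog_arm(targets=[{"wz":-8.6,"claw":0.74},{"wz":-8.6},{"x":-2.7,"y":-3.3},{"x":-2.7,"y":-3.3},{"x":-2.7,"y":-3.3},{"x":-2.7,"y":-3.3},{"x":-2.7,"y":-3.3},{"x":-2.7,"y":-3.3},{"x":-2.7,"y":-3.3},{"x":-2.7,"y":-3.3},{"x":-2.7,"y":-3.3},{"x":-2.7,"y":-3.3},{"x":-2.7,"y":-3.3},{"x":-2.7,"y":-3.3},{},{}])

```text
invalid input
```

Emit:
jog_arm(targets=[{"x":0,"y":0,"z":0,"wx":0,"wy":0,"wz":-8.6,"claw":0.74},{"x":0,"y":0,"z":0,"wx":0,"wy":0,"wz":-8.6,"claw":0.74}], squeeze=20)

```text
time: 0.35
position: [0.2145, 0.5063, 0.2051]
tool_rot: [-3.141, -0.0, 3.046]
ft_force: [0.5, 0.4, -0.5]
finger_gap: 0.0774
finger_force: 0.0
```

Emit:
jog_arm(targets=[{"x":-2.7,"y":-3.3,"claw":0.74},{"x":-2.7,"y":-3.3,"claw":0.74},{"x":-2.7,"y":-3.3,"claw":0.74},{"x":-2.7,"y":-3.3,"claw":0.74},{"x":-2.7,"y":-3.3,"claw":0.74},{"x":-2.7,"y":-3.3,"claw":0.74},{"x":-2.7,"y":-3.3,"claw":0.74},{"x":-2.7,"y":-3.3,"claw":0.74},{"x":-2.7,"y":-3.3,"claw":0.74},{"x":-2.7,"y":-3.3,"claw":0.74},{"x":-2.7,"y":-3.3,"claw":0.74},{"x":-2.7,"y":-3.3,"claw":0.74},{"z":0,"claw":0.74},{"z":0,"claw":0.74}])

```text
invalid input
```

Emit:
jog_arm(targets=[{"x":-2.7,"y":-3.3,"z":0,"wx":0,"wy":0,"wz":0,"claw":0.74},{"x":-2.7,"y":-3.3,"z":0,"wx":0,"wy":0,"wz":0,"claw":0.74},{"x":-2.7,"y":-3.3,"z":0,"wx":0,"wy":0,"wz":0,"claw":0.74},{"x":-2.7,"y":-3.3,"z":0,"wx":0,"wy":0,"wz":0,"claw":0.74},{"x":-2.7,"y":-3.3,"z":0,"wx":0,"wy":0,"wz":0,"claw":0.74},{"x":-2.7,"y":-3.3,"z":0,"wx":0,"wy":0,"wz":0,"claw":0.74},{"x":-2.7,"y":-3.3,"z":0,"wx":0,"wy":0,"wz":0,"claw":0.74},{"x":-2.7,"y":-3.3,"z":0,"wx":0,"wy":0,"wz":0,"claw":0.74},{"x":-2.7,"y":-3.3,"z":0,"wx":0,"wy":0,"wz":0,"claw":0.74},{"x":-2.7,"y":-3.3,"z":0,"wx":0,"wy":0,"wz":0,"claw":0.74},{"x":-2.7,"y":-3.3,"z":0,"wx":0,"wy":0,"wz":0,"claw":0.74},{"x":-2.7,"y":-3.3,"z":0,"wx":0,"wy":0,"wz":0,"claw":0.74},{"x":0,"y":0,"z":0,"wx":0,"wy":0,"wz":0,"claw":0.74}])

```text
time: 1.98
position: [0.4979, 0.078, 0.2049]
tool_rot: [-3.141, -0.001, 3.038]
ft_force: [1.3, 0.4, -0.3]
finger_gap: 0.0124
finger_force: 0.0
```

Emit:
jog_arm(targets=[{"x":0.3,"y":-0.4,"z":4,"wx":0,"wy":0,"wz":0,"claw":0.74},{"x":0,"y":0,"z":5,"wx":0,"wy":0,"wz":0,"claw":0.74},{"x":0,"y":0,"z":5,"wx":0,"wy":0,"wz":0,"claw":0.74},{"x":0,"y":0,"z":4,"wx":0,"wy":0,"wz":0,"claw":0.74},{"x":0,"y":0,"z":1.6,"wx":0,"wy":0,"wz":0,"claw":0.74},{"x":0,"y":0,"z":0,"wx":0,"wy":0,"wz":0,"claw":0.74},{"x":0,"y":0,"z":0,"wx":0,"wy":0,"wz":0,"claw":0.74}])

```text
time: 2.85
position: [0.4946, 0.0764, 0.0109]
tool_rot: [3.141, 0.002, 3.041]
ft_force: [-0.9, -0.5, 0.6]
finger_gap: 0.0121
finger_force: 0.0
```

```bash
python3 - <<'E'
from h import *
a=eyes.grab_frame("top")[90:240,270:420];b=eyes.grab_frame("side")[150:300,260:460]
cv2.imwrite("pics/c1.png",cv2.resize(np.hstack([a,b]),None,fx=2.2,fy=2.2,interpolation=cv2.INTER_CUBIC)); s=r.observe(); print(s['position'],s['ft_force'])
E
```

```text
[0.49456053 0.07631824 0.01082221] [ 0.12508847  0.50124648 -0.42660603]
```

View pics/c1.png

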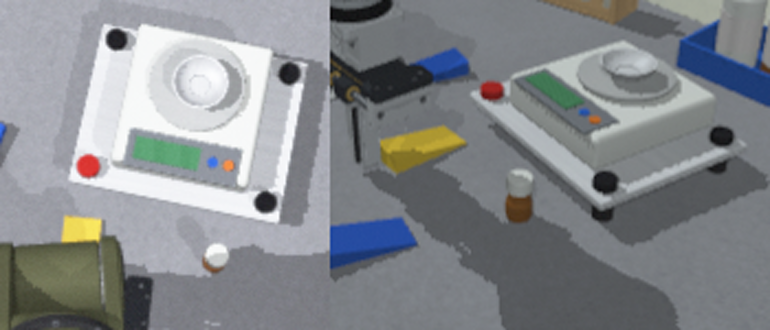

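The fingers stand just behind the wedge's blunt end (left image edge, crop (360,135)), and nothing has been disturbed. Next I push.

Emit:
jog_arm(targets=[{"x":-0.5,"y":-0.2,"z":0.1,"wx":0,"wy":0,"wz":0,"claw":0.74},{"x":-0.5,"y":0,"z":0,"wx":0,"wy":0,"wz":0,"claw":0.74},{"x":-0.5,"y":0,"z":0,"wx":0,"wy":0,"wz":0,"claw":0.74},{"x":-0.5,"y":0,"z":0,"wx":0,"wy":0,"wz":0,"claw":0.74},{"x":-0.5,"y":0,"z":0,"wx":0,"wy":0,"wz":0,"claw":0.74},{"x":-0.5,"y":0,"z":0,"wx":0,"wy":0,"wz":0,"claw":0.74},{"x":-0.5,"y":0,"z":0,"wx":0,"wy":0,"wz":0,"claw":0.74},{"x":-0.5,"y":0,"z":0,"wx":0,"wy":0,"wz":0,"claw":0.74},{"x":-0.5,"y":0,"z":0,"wx":0,"wy":0,"wz":0,"claw":0.74},{"x":-0.5,"y":0,"z":0,"wx":0,"wy":0,"wz":0,"claw":0.74},{"x":-0.5,"y":0,"z":0,"wx":0,"wy":0,"wz":0,"claw":0.74},{"x":-0.5,"y":0,"z":0,"wx":0,"wy":0,"wz":0,"claw":0.74},{"x":-0.5,"y":0,"z":0,"wx":0,"wy":0,"wz":0,"claw":0.74},{"x":-0.5,"y":0,"z":0,"wx":0,"wy":0,"wz":0,"claw":0.74},{"x":-0.5,"y":0,"z":0,"wx":0,"wy":0,"wz":0,"claw":0.74},{"x":0,"y":0,"z":0,"wx":0,"wy":0,"wz":0,"claw":0.74}])

```text
time: 4.95
position: [0.5685, 0.0666, 0.0084]
tool_rot: [-3.142, 0.0, 3.041]
ft_force: [0.0, -0.2, -0.7]
finger_gap: 0.0124
finger_force: 0.0
```

```bash
python3 - <<'E'
from h import *
a=eyes.grab_frame("top")[90:240,270:420];b=eyes.grab_frame("side")[150:300,260:460]
cv2.imwrite("pics/c2.png",cv2.resize(np.hstack([a,b]),None,fx=2.2,fy=2.2,interpolation=cv2.INTER_CUBIC)); s=r.observe(); print(s['position'],s['ft_force'])
E
```

```text
[0.56815933 0.06666638 0.00840295] [-0.21018239  0.35445172 -0.41308139]
```

View pics/c2.png

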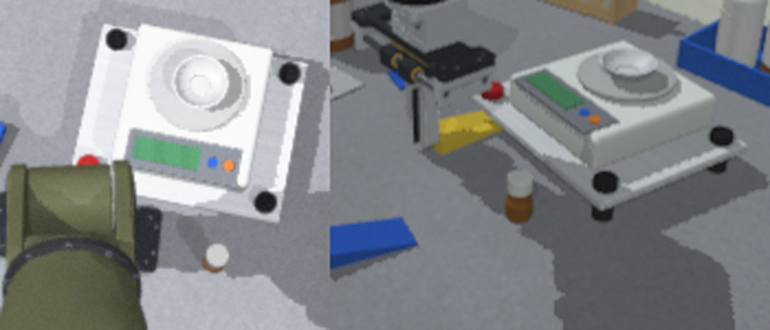

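The wedge's thin end is now under the plate edge at the red corner (crop (495,120)), still straight, and the balance hasn't moved. I'll go on slowly.

Emit:
jog_arm(targets=[{"x":-0.3,"y":0,"z":0,"wx":0,"wy":0,"wz":0,"claw":0.74},{"x":-0.3,"y":0,"z":0,"wx":0,"wy":0,"wz":0,"claw":0.74},{"x":-0.3,"y":0,"z":0,"wx":0,"wy":0,"wz":0,"claw":0.74},{"x":-0.3,"y":0,"z":0,"wx":0,"wy":0,"wz":0,"claw":0.74},{"x":-0.3,"y":0,"z":0,"wx":0,"wy":0,"wz":0,"claw":0.74},{"x":0,"y":0,"z":0,"wx":0,"wy":0,"wz":0,"claw":0.74}])

```text
time: 5.8
position: [0.5833, 0.0651, 0.0084]
tool_rot: [3.142, 0.0, 3.041]
ft_force: [-0.0, -0.8, -1.0]
finger_gap: 0.0121
finger_force: 0.0
```

Emit:
jog_arm(targets=[{"x":-0.2,"y":0,"z":0,"wx":0,"wy":0,"wz":0,"claw":0.74},{"x":-0.2,"y":0,"z":0,"wx":0,"wy":0,"wz":0,"claw":0.74},{"x":0,"y":0,"z":0,"wx":0,"wy":0,"wz":0,"claw":0.74}])

```text
time: 6.18
position: [0.5872, 0.0648, 0.0084]
tool_rot: [3.142, 0.0, 3.041]
ft_force: [0.4, 0.1, -0.5]
finger_gap: 0.0119
finger_force: 0.0
```

Emit:
jog_arm(targets=[{"x":-0.2,"y":0,"z":0,"wx":0,"wy":0,"wz":0,"claw":0.74},{"x":-0.2,"y":0,"z":0,"wx":0,"wy":0,"wz":0,"claw":0.74},{"x":0,"y":0,"z":0,"wx":0,"wy":0,"wz":0,"claw":0.74}])

```text
time: 6.55
position: [0.5913, 0.0643, 0.0085]
tool_rot: [3.142, 0.0, 3.041]
ft_force: [1.0, -0.2, -0.1]
finger_gap: 0.0122
finger_force: 0.0
```

Emit:
jog_arm(targets=[{"x":-0.2,"y":0,"z":0,"wx":0,"wy":0,"wz":0,"claw":0.74},{"x":0,"y":0,"z":0,"wx":0,"wy":0,"wz":0,"claw":0.74},{"x":0,"y":0,"z":0,"wx":0,"wy":0,"wz":0,"claw":0.74}])

```text
time: 6.92
position: [0.5931, 0.0642, 0.0084]
tool_rot: [3.142, 0.0, 3.041]
ft_force: [-0.4, -0.4, 0.5]
finger_gap: 0.0123
finger_force: 0.0
```

Emit:
jog_arm(targets=[{"x":-0.2,"y":0,"z":0,"wx":0,"wy":0,"wz":0,"claw":0.74},{"x":0,"y":0,"z":0,"wx":0,"wy":0,"wz":0,"claw":0.74},{"x":0,"y":0,"z":0,"wx":0,"wy":0,"wz":0,"claw":0.74}])

```text
time: 7.3
position: [0.5951, 0.064, 0.0085]
tool_rot: [-3.142, 0.0, 3.041]
ft_force: [0.1, -0.3, 1.0]
finger_gap: 0.0122
finger_force: 0.0
```

Emit:
jog_arm(targets=[{"x":-0.1,"y":0,"z":0,"wx":0,"wy":0,"wz":0,"claw":0.74},{"x":0,"y":0,"z":0,"wx":0,"wy":0,"wz":0,"claw":0.74}])

```text
time: 7.55
position: [0.5961, 0.0639, 0.0084]
tool_rot: [3.142, 0.0, 3.041]
ft_force: [0.1, 0.2, -0.5]
finger_gap: 0.0121
finger_force: 0.0
```

Emit:
jog_arm(targets=[{"x":-0.1,"y":0,"z":0,"wx":0,"wy":0,"wz":0,"claw":0.74},{"x":0,"y":0,"z":0,"wx":0,"wy":0,"wz":0,"claw":0.74}])

```text
time: 7.8
position: [0.5971, 0.0638, 0.0084]
tool_rot: [-3.142, -0.0, 3.041]
ft_force: [0.8, 0.1, -0.4]
finger_gap: 0.0122
finger_force: 0.1
```

Emit:
jog_arm(targets=[{"x":-0.1,"y":0,"z":0,"wx":0,"wy":0,"wz":0,"claw":0.74},{"x":0,"y":0,"z":0,"wx":0,"wy":0,"wz":0,"claw":0.74}])

```text
time: 8.05
position: [0.5979, 0.0637, 0.0084]
tool_rot: [-3.142, -0.001, 3.041]
ft_force: [-3.1, 0.4, 2.1]
finger_gap: 0.0121
finger_force: 1.6
```

Emit:
jog_arm(targets=[{"x":-0.1,"y":0,"z":0,"wx":0,"wy":0,"wz":0,"claw":0.74},{"x":0,"y":0,"z":0,"wx":0,"wy":0,"wz":0,"claw":0.74}])

```text
time: 8.3
position: [0.5986, 0.0636, 0.0084]
tool_rot: [-3.141, -0.001, 3.041]
ft_force: [-6.5, 0.5, 4.0]
finger_gap: 0.0123
finger_force: 3.1
```

```bash
python3 - <<'E'
from h import *
a=eyes.grab_frame("top")[90:240,270:420];b=eyes.grab_frame("side")[150:300,260:460]
cv2.imwrite("pics/c3.png",cv2.resize(np.hstack([a,b]),None,fx=2.2,fy=2.2,interpolation=cv2.INTER_CUBIC)); s=r.observe(); print(s['position'],s['ft_force'])
E
```

```text
[0.59859326 0.06362312 0.0084404 ] [-6.54216143  0.42856433  3.42223587]
```

View pics/c3.png

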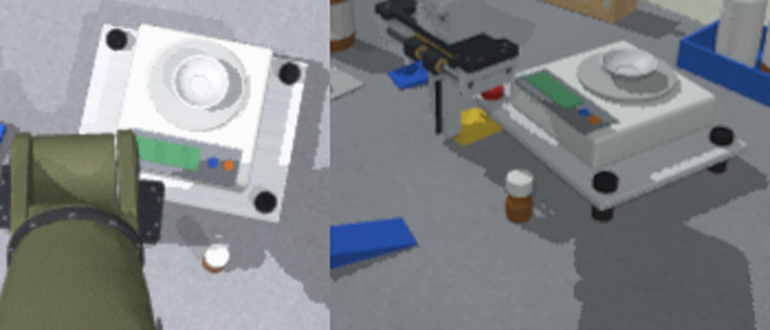

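The push has reached 6.5 N, so the wedge is snug; the crop shows it with only the blunt part protruding at (478,125) and the balance looks unmoved. I'll back off, rise, and go over the cap.

Emit:
jog_arm(targets=[{"x":0,"y":0,"z":0,"wx":0,"wy":0,"wz":0,"claw":0.74},{"x":0.2,"y":0,"z":0,"wx":0,"wy":0,"wz":0,"claw":0.74},{"x":0.8,"y":0,"z":0,"wx":0,"wy":0,"wz":0,"claw":0.74},{"x":1,"y":0,"z":0,"wx":0,"wy":0,"wz":0,"claw":0.74},{"x":0,"y":0,"z":-3,"wx":0,"wy":0,"wz":0,"claw":0.74},{"x":0,"y":0,"z":-4,"wx":0,"wy":0,"wz":0,"claw":1},{"x":0,"y":0,"z":-3,"wx":0,"wy":0,"wz":0,"claw":1},{"x":-4,"y":0,"z":0,"wx":0,"wy":0,"wz":0,"claw":1},{"x":-4.6,"y":0,"z":0,"wx":0,"wy":0,"wz":0,"claw":1},{"x":0,"y":0,"z":0,"wx":0,"wy":0,"wz":0,"claw":1},{"x":0,"y":0,"z":0,"wx":0,"wy":0,"wz":0,"claw":1}])

```text
time: 9.78
position: [0.6638, 0.0571, 0.108]
tool_rot: [-3.141, -0.001, 3.041]
ft_force: [0.6, 0.1, 0.1]
finger_gap: 0.0001
finger_force: 0.0
```

```bash
python3 - <<'E'
from h import *
a=eyes.grab_frame("top")[90:240,270:420];b=eyes.grab_frame("side")[150:300,260:460]
cv2.imwrite("pics/c4.png",cv2.resize(np.hstack([a,b]),None,fx=2.2,fy=2.2,interpolation=cv2.INTER_CUBIC)); s=r.observe(); print(s['position'],s['ft_force'],s['finger_gap'])
E
```

```text
[0.66391645 0.05714561 0.10872532] [ 0.07711317  0.01046299 -0.26421538] 0.0005535984450053116
```

View pics/c4.png

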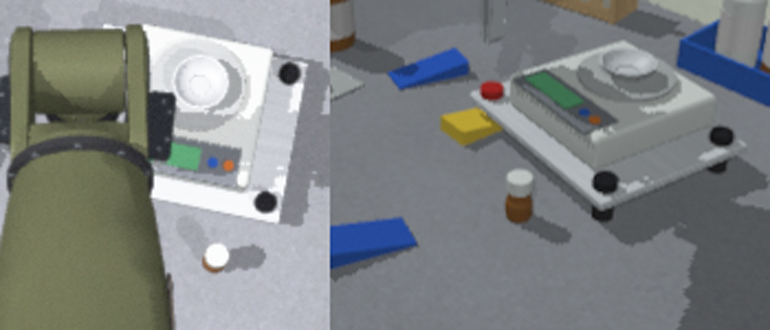

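The wedge sits under the red corner (crop (470,125)). The fingers are above the red cap (491,90), and the balance is in place. I'll go down to press.

Emit:
jog_arm(targets=[{"x":0,"y":0,"z":3,"wx":0,"wy":0,"wz":0,"claw":1},{"x":0,"y":0,"z":2,"wx":0,"wy":0,"wz":0,"claw":1},{"x":0,"y":0,"z":0.6,"wx":0,"wy":0,"wz":0,"claw":1},{"x":0,"y":0,"z":0,"wx":0,"wy":0,"wz":0,"claw":1},{"x":0,"y":0,"z":0,"wx":0,"wy":0,"wz":0,"claw":1}])

```text
time: 10.5
position: [0.6652, 0.057, 0.0535]
tool_rot: [3.141, 0.001, 3.041]
ft_force: [0.1, -0.2, 1.1]
finger_gap: 0.0005
finger_force: 0.0
```

Emit:
jog_arm(targets=[{"x":0,"y":0,"z":0.2,"wx":0,"wy":0,"wz":0,"claw":1},{"x":0,"y":0,"z":0,"wx":0,"wy":0,"wz":0,"claw":1}])

```text
time: 10.75
position: [0.6647, 0.0569, 0.0506]
tool_rot: [-3.142, 0.0, 3.041]
ft_force: [0.5, 1.2, -0.4]
finger_gap: 0.0006
finger_force: 0.0
```

Emit:
jog_arm(targets=[{"x":0,"y":0,"z":0.1,"wx":0,"wy":0,"wz":0,"claw":1},{"x":0,"y":0,"z":0,"wx":0,"wy":0,"wz":0,"claw":1}])

```text
time: 11.0
position: [0.6647, 0.0569, 0.0494]
tool_rot: [-3.142, -0.0, 3.041]
ft_force: [-0.1, 0.0, 0.3]
finger_gap: 0.0001
finger_force: 0.0
```

Emit:
jog_arm(targets=[{"x":0,"y":0,"z":0.1,"wx":0,"wy":0,"wz":0,"claw":1},{"x":0,"y":0,"z":0,"wx":0,"wy":0,"wz":0,"claw":1}])

```text
time: 11.25
position: [0.6647, 0.057, 0.0484]
tool_rot: [3.142, -0.0, 3.041]
ft_force: [0.0, -0.2, -1.2]
finger_gap: 0.0007
finger_force: 0.0
```

Emit:
jog_arm(targets=[{"x":0,"y":0,"z":0.05,"wx":0,"wy":0,"wz":0,"claw":1},{"x":0,"y":0,"z":0,"wx":0,"wy":0,"wz":0,"claw":1}])

```text
time: 11.5
position: [0.6648, 0.057, 0.0483]
tool_rot: [3.142, 0.0, 3.041]
ft_force: [-2.8, 0.9, 4.3]
finger_gap: 0.0009
finger_force: 2.3
```

Emit:
jog_arm(targets=[{"x":0,"y":0,"z":0.03,"wx":0,"wy":0,"wz":0,"claw":1},{"x":0,"y":0,"z":0,"wx":0,"wy":0,"wz":0,"claw":1},{"x":0,"y":0,"z":0,"wx":0,"wy":0,"wz":0,"claw":1}])

```text
time: 11.88
position: [0.6648, 0.0569, 0.0483]
tool_rot: [3.142, 0.0, 3.041]
ft_force: [-4.0, 0.4, 7.6]
finger_gap: 0.0004
finger_force: 3.7
```

Emit:
jog_arm(targets=[{"x":0,"y":0,"z":-0.3,"wx":0,"wy":0,"wz":0,"claw":1},{"x":0,"y":0,"z":-3,"wx":0,"wy":0,"wz":0,"claw":1},{"x":0,"y":0,"z":-5,"wx":0,"wy":0,"wz":0,"claw":1},{"x":0,"y":0,"z":-5,"wx":0,"wy":0,"wz":0,"claw":1},{"x":4,"y":0,"z":-3,"wx":0,"wy":0,"wz":0,"claw":1},{"x":5,"y":0,"z":0,"wx":0,"wy":0,"wz":0,"claw":1},{"x":5,"y":0,"z":0,"wx":0,"wy":0,"wz":0,"claw":1},{"x":5,"y":0,"z":0,"wx":0,"wy":0,"wz":0,"claw":1},{"x":5,"y":0,"z":0,"wx":0,"wy":0,"wz":0,"claw":1},{"x":0,"y":0,"z":0,"wx":0,"wy":0,"wz":0,"claw":1},{"x":0,"y":0,"z":0,"wx":0,"wy":0,"wz":0,"claw":1}])

```text
time: 13.25
position: [0.4266, 0.081, 0.211]
tool_rot: [3.141, 0.001, 3.041]
ft_force: [-0.8, -0.3, -0.1]
finger_gap: 0.0005
finger_force: 0.0
```

```bash
python3 - <<'E'
from h import *
a=eyes.grab_frame("top")[90:240,270:420];b=eyes.grab_frame("side")[150:300,260:460]
cv2.imwrite("pics/c5.png",cv2.resize(np.hstack([a,b]),None,fx=2.2,fy=2.2,interpolation=cv2.INTER_CUBIC)); s=r.observe(); print(s['position'],s['ft_force'])
E
```

```text
[0.42675633 0.08093499 0.21055644] [ 0.68286609  0.46365045 -0.04035845]
```

View pics/c5.png

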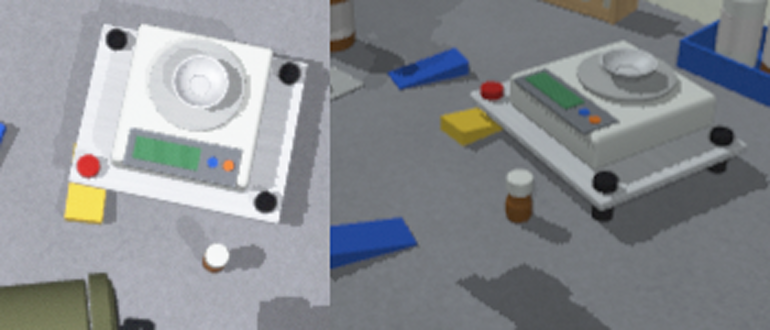

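The wedge lies under the red-capped foot (crop (86,200), cap (88,166)). The balance and everything else are in place, and the arm is clear.

```bash
python3 -c "
from bench import order
print(order.hand_in())"
```

```text
the job is handed in; nothing more can be done
None
```

I pushed the wedge under the red-capped foot to about 6.5 N, the red-capped corner stayed up under a 7.6 N press on the cap, the arm moved clear, and I handed the job in; the hand-in returned no verdict.

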